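Fold down the tap leaf and close the case

ROBOT

A 6-joint arm with a two-finger parallel gripper is mounted at the origin on a cart in front of the work surface, level with it; the furniture and walls round the work are solid. World frame = base frame: x ahead of the robot, y to its left, z up, the work surface at z = 0. Lengths are in mm, angles in rad, forces in N, time in s.
With the tool pointing down it reaches from about 350 to 875 mm from the base axis. Payload 4.2 kg.
Tool frame: the origin (TCP) lies at the very end of the fingers, on their centre line; the grasp point (between the pads) lies arm.grip_depth behind it (arm.grip_depth is the distance from the TCP to the grasp point, in mm); z points along the fingers, y is the direction in which the jaws open and shut (so a half turn about z gives the same grasp; the last joint's range is limited). The gripper opens to 85 mm and grips with 20 to 120 N. Pads are 22 mm wide; open, the fingers measure 114 mm over their backs; the gripper's body (76 mm by 85 mm) begins 54 mm behind the grasp point. The pads swing forward as they close: fully open they stand 13 mm farther back than shut.
Start: joints at [-1.019, 0.385, 0.008, 0, -1.194, -0.259], TCP at [180.412, -598.373, 231.312] pointing down, gripper open.
Joint ranges: [-3.14, 3.14], [-1.21, 2.06], [-1.07, 1.41], [-3.16, 2.05], [-2.99, -0.16], [-3.1, 3.1]. Speed limits (rad/s): [2.79, 2.79, 3.14, 3.14, 3.14, 3.14].

INTERFACE

Orientations are given as a unit quaternion [x, y, z, w].
In Python, from bench import arm, optics, workorder gives the robot as it stands. The module is installed in compiled form; this text tells all that it offers.
- The arm moves only by the tool play_rows, never from a script. Its arguments are lists of equal length, an entry for each row: "travel": the shift along the tool's x, y, z in m, a list of three; "rotation": the turn, a rotation vector about the tool's x, y, z in rad, a list of three; "grip": the opening, from 0 (shut) to 1 (fully open). In form: {"travel": [[x, y, z], ...], "rotation": [[rx, ry, rz], ...], "grip": [grip, ...]}. A call has 1 to 12 rows; each row shifts and turns the commanded pose from where the row before left it, along the tool's axes as they then stand; what a row does not reach is not made up. A row lasts 1/12 s, in which the tool goes at most 41.7 mm and 7.16 degrees, less where a joint would pass 70% of its speed; a pose out of reach is approached as far as the arm can. A call is refused whole if a number of a shift passes 0.0417 or a number of a turn 0.125, either way. A call with a gripper value outside its range is refused whole. The fingers move at their own pace and stop on an object; the grip force is fixed at half the most. Time passes only in rows, so rows that do not move let the fingers close. It gives the time, the measured TCP pose, the force and the opening at its end, in the units of the state.
- arm.read_state(): the state, without advancing time (a new reading comes with each control period).
- optics.get_image(name): name is "scene" or "side" or "wrist"; returns a dict with "image" (420x560x3 uint8, blue, green, red), "depth" (420x560 float32, mm along the optical axis (not along the pixel's ray), 0 where there is no reading), "camera_matrix" (3x3 intrinsics, pixels), "R" (3x3) and "t" (3): a world point X has camera coordinates R X + t; the wrist camera has in their place "hand_eye" (4x4, takes a point from camera to tool coordinates, whose origin is the TCP and whose axes are the flange's). Camera axes: x right, y down, z forward; pixel columns grow to the right and rows downward; lengths in mm; the calibration is good to about 2 mm. The wrist camera is an equidistant fisheye: a pixel r from the principal point sees the ray r / f radians off the axis. A picture is of the moment at which its call begins: read the wrist's pose just before it.
- workorder.job_done(): hands the job in, once; it reports no verdict.
The state is a dict: "clock": time; "joints": joint angles; "joint_vel": joint speeds; "joint_efforts": joint torques, N m; "position": TCP position; "ee_rot": TCP orientation; "contact_force": force on the tool from outside, world axes, zero at the start; "wrist_torque": the same for the moment, N m; "gripper_width": finger opening in mm.
Only numpy, scipy, OpenCV 4.12 (cv2) and the standard library are available. Lean on these libraries where they do the work, as an engineer would, in place of code of your own. Each camera call takes 0.05 s, during which the arm holds its last target. There are 200 camera calls.

TASK

Close up the open red tap case: with the fingertips, first fold the upright leaf of taps down flat into the tray, then swing the lid over it and press it fully shut. Only push with the fingers: the case is not to be lifted, tipped or dragged away from where it stands, and everything around it is left alone.

Things in the scene. Friction and masses are not known exactly. Their poses are not given: they have to be found in the camera images.
- tap_case: red steel tap case standing open on the table, 121 (x) x 207 (y) x 39 mm when shut, about 1.6 kg, loose on the table. Origin at the centre of its underside; at yaw 0 its front faces the robot (-x of the case) and its lid hinge runs along its back (+x of the case). The tray's rim is 22 mm above the table; the insert in it is flat, 14 mm above the table.
- tap_leaf (a joint): angle of the tap leaf, rad: 0 = folded down flat in the tray, 1.57 = upright (stop at 1.62). It turns on a stiff friction hinge (0.15 N m) and stays wherever it is left.
- leaf_hinge (a point): middle of the leaf's hinge axis, inside the tray's front wall, at (-47, 0, 17.5) mm of the case; the axis runs along the case's y.
- leaf_edge (a point): middle of the free edge of the tap leaf, 84 mm from its hinge. The leaf is an aluminium plate, 176 mm wide along the case's y, 3 mm thick, with six steel taps (raised up to 9 mm) clipped on the face that looks to the robot when it is upright and up when it is folded; it folds away from the case's front, toward the lid hinge. The top 12 mm next to the edge carry no taps (a 6 mm thick rim lies at the very edge).
- tap_case_lid (a joint): angle of the case's lid, rad: 0 = shut, 1.57 = standing upright, 1.83 = leaning back against its stop. It turns on a stiff friction hinge (0.22 N m) and stays about where it is left.
- lid_hinge (a point): middle of the lid's hinge axis, at (57, 0, 22) mm of the case; the axis runs along the case's y.
- lid_edge (a point): middle of the lid's free edge, at its outer face: 114 mm from the hinge along the lid and 16 mm from the hinge plane towards the lid's outside (the outer face is the one that looks up when shut and away from the robot when open). The lid is a hollow red shell 204 mm wide along the case's y and 16 mm deep, open towards the inside.
- whetstone: grey-brown sharpening stone, 33 x 68 x 27 mm; bystander. Origin at the centre of its underside.
- collet_a: grey turned collet, 30 mm across, 32 mm high; bystander. Origin at the centre of its underside.
- collet_b: grey turned collet, 20 mm across, 40 mm high; bystander. Origin at the centre of its underside.
- sanding_block: cork-brown sanding block, 52 x 92 x 32 mm; bystander. Origin at the centre of its underside.
- die_case: small closed red case, 93 x 167 x 42 mm; bystander. Origin at the centre of its underside.
- calipers: steel calipers lying flat, 71 x 186 x 10 mm; bystander. Origin at the centre of its underside.
Things that resemble listed ones, but are neither listed nor needed, are in the scene too. What is shaped like the tap_case but white is not meant.

How it is judged (in metres and radians):
On the way, in this order (a step that is already met when the one before it is completed fails the run):
1. the tap leaf is folded down flat while the lid still stands open (value of joint tap_leaf below 0.08 rad and value of joint tap_case_lid above 1 rad), for 0.2 s.
2. the lid is shut over the folded leaf (value of joint tap_case_lid below 0.05 rad and value of joint tap_leaf below 0.1 rad), for 0.2 s.
At the end, for the whole second after the job is handed in: The lid is shut (joint below 0.05 rad) over the folded leaf (below 0.1 rad); the case stands flat and at rest within 20 mm of where it started; every bystander is within 20 mm of where it started (all of step 2 and distance of each of tap_case, whetstone, collet_a, collet_b, sanding_block, die_case, calipers from where it was at the start of the episode below 0.02 m and height (world z) of tap_case below 0.006 m and angle between tap_case's own z axis and vertical below 0.05 rad and linear speed of tap_case below 0.02 m/s); the robot touches nothing.
It fails at once if the lid is swung down while the leaf still stands up (value of joint tap_case_lid below 0.8 rad and value of joint tap_leaf above 0.4 rad).
It fails at once if the case is lifted or tipped (height (world z) of tap_case above 0.012 m or angle between tap_case's own z axis and vertical above 0.12 rad).
It fails at once if the case is dragged more than 20 mm (distance of tap_case from where it was at the start of the episode above 0.02 m).
It fails at once if a bystander is pushed or carried more than 20 mm (distance of any of whetstone, collet_a, collet_b, sanding_block, die_case, calipers from where it was at the start of the episode above 0.02 m).
It also fails if it takes over 48 s, if anything falls off the work surface, if the arm or the gripper's body presses on something with over 40 N, if the wrist force passes 120 N, or if a joint passes its speed limit or range.

## Working session

There is one attempt and no reset: what is moved stays moved. The work goes in short steps, Python scripts to look and compute and a tool call to move; the robot and the scene stay as the last step left them, time stands still between calls to the robot, and variables do not carry over. Pictures are saved under pics/ and viewed, about 8 in all and at most 12, crops included, and the job is handed in when it is done.

Besides the shell and the picture viewer there is one more tool, called after ">>>" as name(argument=value, ...) on one line, values as JSON. play_rows: Moves the arm, as the interface text tells. Its arguments: {"type":"object","properties":{"travel":{"type":"array","items":{"type":"array","items":{"type":"number"}}},"rotation":{"type":"array","items":{"type":"array","items":{"type":"number"}}},"grip":{"type":"array","items":{"type":"number"}}},"required":["travel","rotation","grip"]}

```bash
mkdir -p pics; cat > h.py <<'E'
import numpy as np, cv2
from bench import arm, optics, workorder
def grab(n):
    d=optics.get_image(n); np.savez('pics/'+n+'.npz',**{k:np.array(v) for k,v in d.items()}); return d
def load(n): return dict(np.load('pics/'+n+'.npz'))
def px(d,u,v,z=None):
    z=float(d['depth'][int(v),int(u)]) if z is None else z
    c=z*np.linalg.inv(d['camera_matrix'])@[u,v,1]
    return d['R'].T@(c-d['t'])
E
python3 - <<'E'
from h import *
s=arm.read_state(); print(s, arm.grip_depth)
for n in ('scene','side'):
    d=grab(n); cv2.imwrite(f'pics/{n}1.png',d['image']); print(n,-d['R'].T@d['t'])
E
```

```text
{'clock': 0.0, 'joints': array([-1.01938761e+00,  3.85561265e-01,  6.61107479e-03, -4.99292805e-04,
       -1.19398390e+00, -2.58591109e-01]), 'joint_vel': array([0.00038541, 0.00106192, 0.00080326, 0.00030078, 0.00090734,
       0.00066947]), 'joint_efforts': array([ 7.07798736e-04, -3.92290986e+01,  1.88407588e+01,  4.18633953e+00,
       -4.63823089e-03,  1.41138887e-06]), 'position': array([ 180.25008116, -597.83140815,  230.21291767]), 'ee_rot': array([-1.45795098e-01,  9.89314203e-01,  1.07383728e-03, -2.07896848e-04]), 'contact_force': array([ 0.16737648,  0.60050523, -0.02488587]), 'wrist_torque': array([-0.02328851, -0.01173064, -0.01030147]), 'gripper_width': 85.49859878662342} 18.700000000000003
scene [-355.09843971 -726.54990842  549.37550234]
side [350.33207061 711.87941625 698.44210981]
```

View pics/scene1.png

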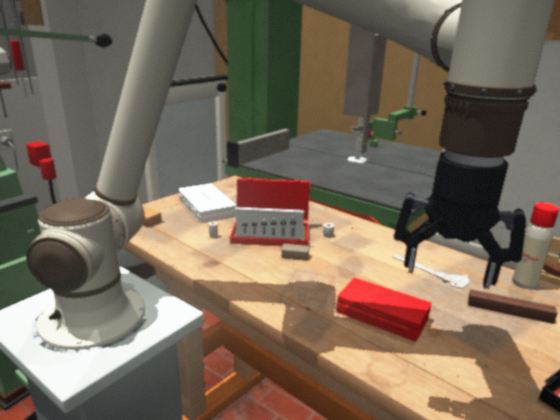

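View pics/side1.png

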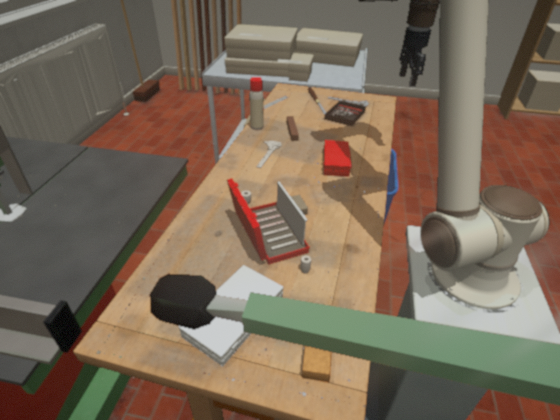

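Candidates: the tap_case is open red at scene (272,215) and side (270,225). The die_case is a closed red box at scene (385,305) and side (337,157). The white look-alike is at scene (207,200) and side (230,310). I choose the open red one with the leaf of taps and check it in a close crop.

```bash
python3 - <<'E'
from h import *
a=load('scene');b=load('side')
A=cv2.resize(a['image'][170:270,195:345],(800,533),interpolation=cv2.INTER_CUBIC)
B=cv2.resize(b['image'][170:280,205:335],(800,677),interpolation=cv2.INTER_CUBIC)
cv2.imwrite('pics/crop.png',np.hstack([cv2.resize(A,(420,280)),cv2.resize(B,(331,280))]))
for n,d in(('scene',a),('side',b)):
    v,u=np.nonzero(d['depth']>0); z=d['depth'][v,u]
    c=(np.linalg.inv(d['camera_matrix'])@np.c_[u,v,np.ones_like(u)].T)*z
    P=(d['R'].T@(c-d['t'][:,None])).T
    I=d['image'][v,u].astype(int)
    red=(I[:,2]>90)&(I[:,1]<60)&(I[:,0]<60)
    if n=='scene': m=(u>225)&(u<320)&(v>170)&(v<250)
    else: m=(u>220)&(u<320)&(v>170)&(v<270)
    Q=P[red&m&(P[:,2]>-5)&(P[:,2]<200)]
    print(n,len(Q),np.percentile(Q,[1,50,99],axis=0).round())
    # profile by height
    for z0 in range(0,150,15):
        s=Q[(Q[:,2]>=z0)&(Q[:,2]<z0+15)]
        if len(s)>8: print(z0,len(s),np.percentile(s[:,:2],[2,50,98],axis=0).round().tolist())
    # lid plane
    L=Q[Q[:,2]>60]
    if len(L)>20:
        c0=L.mean(0); n_=np.linalg.svd(L-c0)[2][2]; print('plane',c0,n_)
    G=P[m&~red&(P[:,2]>25)&(P[:,2]<120)]
    c0=G.mean(0); print('leaf',len(G),c0,np.linalg.svd(G-c0)[2][2],np.percentile(G,[2,98],axis=0).round())
E
```

```text
scene 2373 [[ 415. -144.    6.]
 [ 569.  -15.   87.]
 [ 634.   82.  136.]]
0 199 [[409.0, -153.0], [455.0, -64.0], [600.0, 1.0]]
15 191 [[411.0, -157.0], [472.0, -86.0], [622.0, -3.0]]
30 20 [[620.0, -85.0], [625.0, -80.0], [849.0, 151.0]]
45 121 [[520.0, -84.0], [579.0, -15.0], [627.0, 76.0]]
60 371 [[520.0, -81.0], [574.0, -2.0], [628.0, 78.0]]
75 364 [[521.0, -80.0], [577.0, 1.0], [628.0, 79.0]]
90 377 [[524.0, -79.0], [579.0, -0.0], [632.0, 80.0]]
105 374 [[525.0, -80.0], [581.0, 1.0], [634.0, 82.0]]
120 287 [[527.0, -80.0], [581.0, 2.0], [634.0, 82.0]]
135 69 [[524.0, -82.0], [580.0, -11.0], [619.0, 65.0]]
plane [ 5.77890316e+02 -3.68095028e-01  9.73574797e+01] [ 0.82547761  0.555515   -0.09994899]
leaf 2805 [555.7462384  -25.62001636  57.12100883] [5.60947841e-02 2.14320512e-04 9.98425425e-01] [[ 422. -168.   27.]
 [ 932.  221.  102.]]
side 934 [[ 413. -143.    6.]
 [ 536.   42.  104.]
 [ 627.   89.  138.]]
0 131 [[411.0, -146.0], [459.0, 35.0], [583.0, 70.0]]
15 84 [[411.0, -149.0], [487.0, 35.0], [584.0, 79.0]]
30 45 [[502.0, -41.0], [512.0, 76.0], [599.0, 83.0]]
45 36 [[506.0, -62.0], [514.0, 80.0], [616.0, 84.0]]
60 48 [[507.0, -58.0], [518.0, 79.0], [616.0, 85.0]]
75 57 [[509.0, -55.0], [526.0, 78.0], [616.0, 86.0]]
90 72 [[511.0, -54.0], [531.0, 74.0], [618.0, 88.0]]
105 83 [[513.0, -52.0], [546.0, 55.0], [620.0, 89.0]]
120 314 [[517.0, -70.0], [565.0, 26.0], [628.0, 89.0]]
135 64 [[521.0, -60.0], [553.0, 34.0], [617.0, 84.0]]
plane [558.58778231  30.89723397 116.63071552] [ 0.81398634  0.57612147 -0.0742313 ]
leaf 1330 [486.68685519 -50.44017041  58.09555135] [ 0.00830942  0.01927644 -0.99977966] [[ 401. -179.   25.]
 [ 625.  125.  103.]]
```

View pics/crop.png

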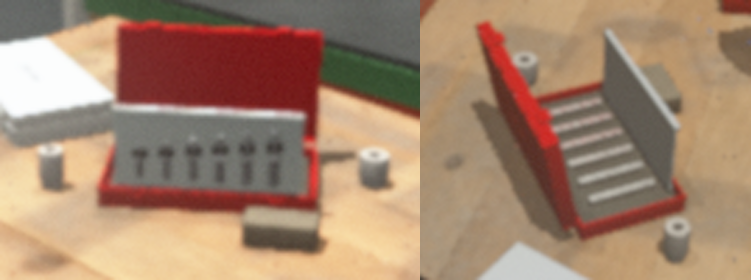

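The crop confirms it: red case with the lid leaning back, the leaf of taps upright and facing the robot, the whetstone at its front right and a collet at each end. The fit gives a yaw of about 34° and a case centre near (513,-44). I set out towards a point in front of the leaf, high up and with the gripper shut.

>>> play_rows(travel=[[-0.024, 0.0253, 0], [-0.024, 0.0253, 0], [-0.024, 0.0253, 0], [-0.024, 0.0253, 0], [-0.024, 0.0253, 0], [-0.024, 0.0253, 0], [-0.024, 0.0253, 0], [-0.024, 0.0253, 0], [-0.024, 0.0253, 0], [-0.024, 0.0253, 0], [-0.024, 0.0253, 0], [-0.024, 0.0253, 0]], rotation=[[0, 0, 0], [0, 0, 0], [0, 0, 0], [0, 0, 0], [0, 0, 0], [0, 0, 0], [0, 0, 0], [0, 0, 0], [0, 0, 0], [0, 0, 0], [0, 0, 0], [0, 0, 0]], grip=[0, 0, 0, 0, 0, 0, 0, 0, 0, 0, 0, 0])

```text
clock: 1.1
position: [368.6, -222.9, 231.2]
ee_rot: [-0.146, 0.989, 0.0, -0.0]
contact_force: [0.3, 0.1, 1.1]
gripper_width: 0.0
```

```bash
cat >> h.py <<'E'
from scipy.spatial.transform import Rotation as Ro
C=np.array([513,-44.,0]); YAW=np.radians(34.3)
Rc=Ro.from_euler('z',YAW)
def world(p): return C+Rc.apply(p)
def case(p): return Rc.inv().apply(np.asarray(p)-C)
def ori(tilt): # tool x=-case x, y=case y, z=down; tilt>0: tool z leans to +case x
    return Rc*Ro.from_matrix([[-1,0,0],[0,1,0],[0,0,-1.]])*Ro.from_rotvec([0,-np.radians(tilt),0])
def plan(wps,ns):
    "wps: (x,y,z,tilt_deg) in case frame, ns: rows per leg"
    s=arm.read_state(); p=s['position']; R=Ro.from_quat(s['ee_rot'])
    for w,n in zip(wps,ns):
        p1=world(w[:3]); R1=ori(w[3]); dv=(R.inv()*R1).as_rotvec()
        print('leg',w,n)
        for i in range(n):
            t=R.inv().apply((p1-p)/n) if i==0 else Ro.from_rotvec(-dv/n).apply(t)
            print(' ',(t/1000).round(4).tolist(),(dv/n).round(3).tolist())
        p,R=p1,R1
def stat():
    s=arm.read_state(); R=Ro.from_quat(s['ee_rot'])
    print(round(s['clock'],2),'case',case(s['position']).round(1),'toolz(case)',Rc.inv().apply(R.apply([0,0,1])).round(3),'F',s['contact_force'].round(1),'w',round(s['gripper_width'],1),'j',s['joints'].round(2))
E
python3 - <<'E'
from h import *
stat(); plan([(-95,0,180,30)],[7])
a=load('scene')
for n in('scene','side'):
    d=load(n); v,u=np.nonzero(d['depth']>0); z=d['depth'][v,u]
    c=(np.linalg.inv(d['camera_matrix'])@np.c_[u,v,np.ones_like(u)].T)*z
    P=(d['R'].T@(c-d['t'][:,None])).T; Q=case(P)
    I=d['image'][v,u].astype(int); red=(I[:,2]>90)&(I[:,1]<60)&(I[:,0]<60)
    L=Q[~red&(abs(Q[:,1])<80)&(Q[:,2]>45)&(Q[:,2]<112)&(abs(Q[:,0]+47)<25)]
    print(n,'leaf',len(L),[(z0,np.median(L[abs(L[:,2]-z0)<5],0).round(1).tolist()) for z0 in (50,60,70,80,90,98)],np.percentile(L[:,2],99), np.percentile(L[:,1],[1,99]))
    T=Q[red&(abs(Q[:,1])<90)&(Q[:,2]>45)&(Q[:,0]>40)&(Q[:,0]<110)]
    print(' lid',[(z0,np.percentile(T[abs(T[:,2]-z0)<5][:,0],[10,50,90]).round(1).tolist()) for z0 in (60,80,100,120,135)],np.percentile(T[:,2],99))
    R_=Q[red&(Q[:,2]<24)&(Q[:,2]>3)&(abs(Q[:,0])<90)&(abs(Q[:,1])<130)]; print(' tray',np.percentile(R_,[1,99],axis=0).round(1).tolist())
E
```

```text
1.1 case [-220.1  -66.4  231.2] toolz(case) [ 0.  0. -1.] F [0.3 0.1 1.1] w 0.0 j [-0.16  0.05 -0.44 -0.   -1.09 -1.11]
leg (-95, 0, 180, 30) 7
  [-0.0142, 0.0144, 0.0073] [-0.011, -0.074, -0.043]
  [-0.0142, 0.0137, 0.0085] [-0.011, -0.074, -0.043]
  [-0.0141, 0.013, 0.0097] [-0.011, -0.074, -0.043]
  [-0.0139, 0.0123, 0.0109] [-0.011, -0.074, -0.043]
  [-0.0135, 0.0116, 0.0121] [-0.011, -0.074, -0.043]
  [-0.0131, 0.0109, 0.0132] [-0.011, -0.074, -0.043]
  [-0.0125, 0.0102, 0.0143] [-0.011, -0.074, -0.043]
scene leaf 1285 [(50, [-53.5, 0.5, 49.9]), (60, [-53.8, 0.4, 60.4]), (70, [-53.3, -1.9, 70.1]), (80, [-52.9, 0.7, 79.8]), (90, [-53.0, -4.0, 89.7]), (98, [-54.8, -1.6, 98.8])] 103.3398321449864 [-78.34348769  78.65167501]
 lid [(60, [70.2, 73.3, 76.7]), (80, [73.1, 76.3, 79.6]), (100, [76.4, 79.3, 82.1]), (120, [79.3, 82.3, 85.6]), (135, [67.8, 73.1, 82.2])] 136.74441172764256
 tray [[-66.0, -97.7, 3.8], [48.3, 95.1, 23.0]]
side leaf 536 [(50, [-48.8, 3.7, 50.7]), (60, [-49.2, 7.3, 59.8]), (70, [-49.4, 6.1, 70.0]), (80, [-49.5, -1.3, 80.0]), (90, [-49.9, 10.3, 89.9]), (98, [-50.7, 9.0, 100.1])] 102.97197516731084 [-78.56511032  78.47371712]
 lid [(60, [75.5, 76.3, 76.7]), (80, [78.9, 79.2, 79.8]), (100, [81.6, 82.5, 82.9]), (120, [84.7, 85.3, 85.7]), (135, [74.7, 80.3, 86.0])] 138.83655849317663
 tray [[-57.6, -100.6, 5.0], [52.4, 106.3, 21.3]]
```

The heights check out: leaf top at 103 mm, lid top at 137 mm, rim at 22 mm. In my frame the case sits about 3 mm further forward, so I shift it. Next I tilt and move to the point in front of the leaf.

>>> play_rows(travel=[[-0.0142, 0.0144, 0.0073], [-0.0142, 0.0137, 0.0085], [-0.0141, 0.013, 0.0097], [-0.0139, 0.0123, 0.0109], [-0.0135, 0.0116, 0.0121], [-0.0131, 0.0109, 0.0132], [-0.0125, 0.0102, 0.0143], [0, 0, 0], [0, 0, 0]], rotation=[[-0.011, -0.074, -0.043], [-0.011, -0.074, -0.043], [-0.011, -0.074, -0.043], [-0.011, -0.074, -0.043], [-0.011, -0.074, -0.043], [-0.011, -0.074, -0.043], [-0.011, -0.074, -0.043], [0, 0, 0], [0, 0, 0]], grip=[0, 0, 0, 0, 0, 0, 0, 0, 0])

```text
clock: 1.85
position: [434.0, -100.0, 179.6]
ee_rot: [-0.285, 0.923, 0.075, 0.245]
contact_force: [-0.1, -0.4, 1.1]
gripper_width: 0.1
```

```bash
sed -i 's/^YAW/&/; s/C=np.array(\[513,-44.,0\])/C=np.array([510.5,-45.7,0])/' h.py
python3 - <<'E'
from h import *
stat(); plan([(-80,0,92,30)],[8])
E
```

```text
1.85 case [-93.8  -1.7 179.6] toolz(case) [ 0.496 -0.002 -0.868] F [-0.1 -0.4  1.1] w 0.1 j [-0.14  0.03 -0.51 -0.54 -0.7  -0.47]
leg (-80, 0, 92, 30) 8
  [0.0039, 0.0002, 0.0104] [-0.0, -0.001, 0.0]
  [0.0039, 0.0002, 0.0104] [-0.0, -0.001, 0.0]
  [0.0039, 0.0002, 0.0104] [-0.0, -0.001, 0.0]
  [0.004, 0.0002, 0.0104] [-0.0, -0.001, 0.0]
  [0.004, 0.0002, 0.0104] [-0.0, -0.001, 0.0]
  [0.004, 0.0002, 0.0104] [-0.0, -0.001, 0.0]
  [0.004, 0.0002, 0.0104] [-0.0, -0.001, 0.0]
  [0.004, 0.0002, 0.0103] [-0.0, -0.001, 0.0]
```

>>> play_rows(travel=[[0.004, 0.0002, 0.0104], [0.004, 0.0002, 0.0104], [0.004, 0.0002, 0.0104], [0.004, 0.0002, 0.0104], [0.004, 0.0002, 0.0104], [0.004, 0.0002, 0.0104], [0.004, 0.0002, 0.0104], [0.004, 0.0002, 0.0104], [0, 0, 0]], rotation=[[0, 0, 0], [0, 0, 0], [0, 0, 0], [0, 0, 0], [0, 0, 0], [0, 0, 0], [0, 0, 0], [0, 0, 0], [0, 0, 0]], grip=[0, 0, 0, 0, 0, 0, 0, 0, 0])

```text
clock: 2.6
position: [443.7, -90.2, 89.0]
ee_rot: [-0.285, 0.924, 0.076, 0.244]
contact_force: [-0.2, -0.4, 0.4]
gripper_width: -0.1
```

```bash
python3 - <<'E'
from h import *
stat()
d=grab('side'); cv2.imwrite('pics/side2.png',cv2.resize(d['image'][120:300,180:420],(800,600),interpolation=cv2.INTER_CUBIC))
W=[]
for th in (90,75,60,45,30,15,0):
    t=np.radians(th); s=78-8*(1-th/90)
    c=np.array([-47,17.5])+s*np.array([np.cos(t),np.sin(t)])+4*np.array([-np.sin(t),np.cos(t)])
    k=np.clip((th-30)/15,-1,1)*np.array([9.5,5.5])
    p=c-k; W.append((round(p[0],1),0,round(p[1],1),30))
plan(W,[2]+[3]*6)
E
```

```text
2.6 case [-80.2   0.8  89. ] toolz(case) [ 0.495  0.001 -0.869] F [-0.2 -0.4  0.4] w -0.1 j [-0.16  0.2  -0.56 -0.72 -0.54 -0.23]
leg (np.float64(-60.5), 0, np.float64(90.0), 30) 2
  [-0.0084, -0.0002, 0.0049] [-0.0, -0.003, 0.0]
  [-0.0084, -0.0002, 0.0049] [-0.0, -0.003, 0.0]
leg (np.float64(-40.5), 0, np.float64(87.1), 30) 3
  [-0.0053, 0.0, 0.0042] [0.0, 0.0, 0.0]
  [-0.0053, 0.0, 0.0042] [0.0, 0.0, 0.0]
  [-0.0053, 0.0, 0.0042] [0.0, 0.0, 0.0]
leg (np.float64(-22.3), 0, np.float64(79.2), 30) 3
  [-0.0039, -0.0, 0.0053] [0.0, 0.0, 0.0]
  [-0.0039, -0.0, 0.0053] [0.0, 0.0, 0.0]
  [-0.0039, -0.0, 0.0053] [0.0, 0.0, 0.0]
leg (np.float64(-7.0), 0, np.float64(67.2), 30) 3
  [-0.0024, 0.0, 0.006] [0.0, 0.0, 0.0]
  [-0.0024, 0.0, 0.006] [0.0, 0.0, 0.0]
  [-0.0024, 0.0, 0.006] [0.0, 0.0, 0.0]
leg (np.float64(13.9), 0, np.float64(57.3), 30) 3
  [-0.0044, 0.0, 0.0063] [0.0, 0.0, 0.0]
  [-0.0044, 0.0, 0.0063] [0.0, 0.0, 0.0]
  [-0.0044, 0.0, 0.0063] [0.0, 0.0, 0.0]
leg (np.float64(30.4), 0, np.float64(45.3), 30) 3
  [-0.0028, -0.0, 0.0062] [0.0, 0.0, 0.0]
  [-0.0028, -0.0, 0.0062] [0.0, 0.0, 0.0]
  [-0.0028, -0.0, 0.0062] [0.0, 0.0, 0.0]
leg (np.float64(32.5), 0, np.float64(27.0), 30) 3
  [0.0024, -0.0, 0.0056] [0.0, 0.0, 0.0]
  [0.0024, -0.0, 0.0056] [0.0, 0.0, 0.0]
  [0.0024, -0.0, 0.0056] [0.0, 0.0, 0.0]
```

View pics/side2.png

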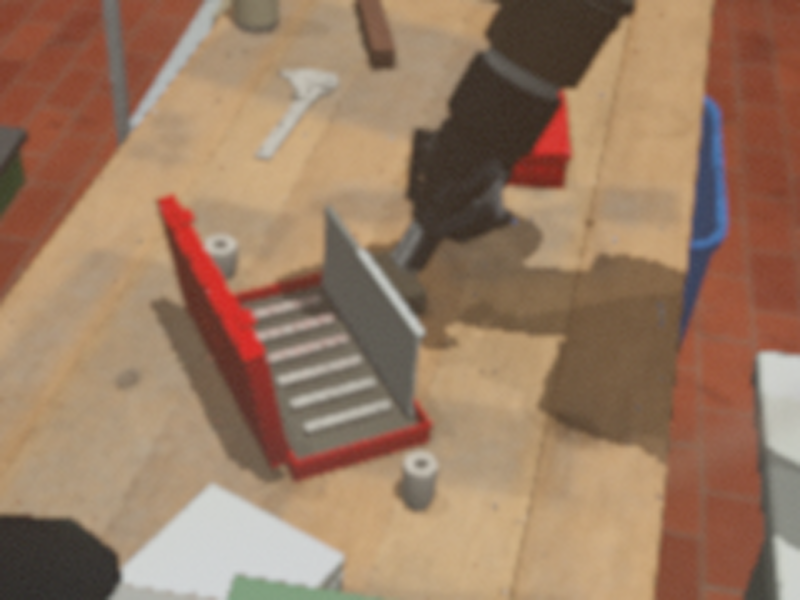

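The fingertip, at about (405,255) in the picture, stands just in front of the upper middle of the leaf. Nothing is touched. I start folding the leaf.

>>> play_rows(travel=[[-0.0084, 0, 0.0049], [-0.0084, 0, 0.0049], [-0.0053, 0, 0.0042], [-0.0053, 0, 0.0042], [-0.0053, 0, 0.0042], [-0.0039, 0, 0.0053], [-0.0039, 0, 0.0053], [-0.0039, 0, 0.0053], [-0.0024, 0, 0.006], [-0.0024, 0, 0.006], [-0.0024, 0, 0.006]], rotation=[[0, 0, 0], [0, 0, 0], [0, 0, 0], [0, 0, 0], [0, 0, 0], [0, 0, 0], [0, 0, 0], [0, 0, 0], [0, 0, 0], [0, 0, 0], [0, 0, 0]], grip=[0, 0, 0, 0, 0, 0, 0, 0, 0, 0, 0])

```text
clock: 3.57
position: [505.4, -48.9, 68.2]
ee_rot: [-0.286, 0.923, 0.075, 0.247]
contact_force: [-1.4, -0.1, 0.3]
gripper_width: -0.1
```

```bash
python3 - <<'E'
from h import *
stat(); plan([(10,0,55,30),(26,0,43,30),(30,0,27,30)],[3,3,4])
E
```

```text
3.57 case [-6.   0.2 68.2] toolz(case) [ 0.498 -0.002 -0.867] F [-1.4 -0.1  0.3] w -0.1 j [-0.03  0.3  -0.49 -0.73 -0.45 -0.32]
leg (10, 0, 55, 30) 3
  [-0.0024, -0.0001, 0.0065] [-0.001, -0.001, 0.001]
  [-0.0024, -0.0001, 0.0065] [-0.001, -0.001, 0.001]
  [-0.0024, -0.0001, 0.0065] [-0.001, -0.001, 0.001]
leg (26, 0, 43, 30) 3
  [-0.0026, -0.0, 0.0061] [0.0, 0.0, 0.0]
  [-0.0026, -0.0, 0.0061] [0.0, 0.0, 0.0]
  [-0.0026, -0.0, 0.0061] [0.0, 0.0, 0.0]
leg (30, 0, 27, 30) 4
  [0.0011, -0.0, 0.004] [0.0, 0.0, 0.0]
  [0.0011, -0.0, 0.004] [0.0, 0.0, 0.0]
  [0.0011, -0.0, 0.004] [0.0, 0.0, 0.0]
  [0.0011, -0.0, 0.004] [0.0, 0.0, 0.0]
```

>>> play_rows(travel=[[-0.0024, 0, 0.0065], [-0.0024, 0, 0.0065], [-0.0024, 0, 0.0065], [-0.0026, 0, 0.0061], [-0.0026, 0, 0.0061], [-0.0026, 0, 0.0061], [0.0011, 0, 0.004], [0.0011, 0, 0.004], [0, 0, 0]], rotation=[[0, 0, 0], [0, 0, 0], [0, 0, 0], [0, 0, 0], [0, 0, 0], [0, 0, 0], [0, 0, 0], [0, 0, 0], [0, 0, 0]], grip=[0, 0, 0, 0, 0, 0, 0, 0, 0])

```text
clock: 4.32
position: [533.7, -30.1, 34.8]
ee_rot: [-0.286, 0.923, 0.075, 0.247]
contact_force: [-0.2, -0.2, -0.8]
gripper_width: 0.3
```

```bash
python3 - <<'E'
from h import *
stat(); 
d=grab('side'); cv2.imwrite('pics/side3.png',cv2.resize(d['image'][160:280,200:360],(800,600),interpolation=cv2.INTER_CUBIC))
plan([(30,0,24,30)],[4])
E
```

```text
4.32 case [28.  -0.2 34.8] toolz(case) [ 0.498 -0.002 -0.867] F [-0.2 -0.2 -0.8] w 0.3 j [-0.    0.39 -0.45 -0.8  -0.4  -0.27]
leg (30, 0, 24, 30) 4
  [0.001, 0.0001, 0.0027] [-0.001, -0.0, 0.001]
  [0.001, 0.0001, 0.0027] [-0.001, -0.0, 0.001]
  [0.001, 0.0001, 0.0027] [-0.001, -0.0, 0.001]
  [0.001, 0.0001, 0.0027] [-0.001, -0.0, 0.001]
```

View pics/side3.png

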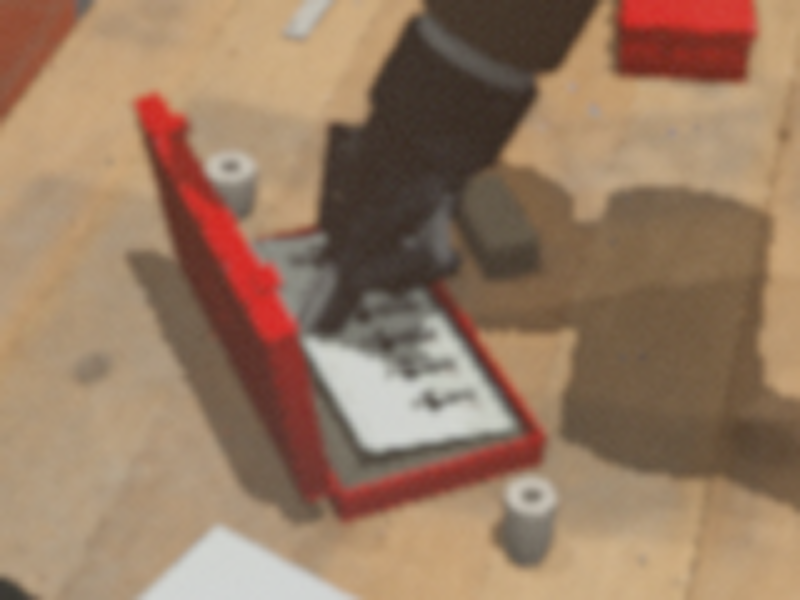

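The leaf is almost flat, with its taps facing up at (420,360) and the finger on it at (325,325). I press it down gently until force builds.

>>> play_rows(travel=[[0.001, 0, 0.0027], [0.001, 0, 0.0027], [0.001, 0, 0.0027], [0.001, 0, 0.0015], [0, 0, 0], [0, 0, 0]], rotation=[[0, 0, 0], [0, 0, 0], [0, 0, 0], [0, 0, 0], [0, 0, 0], [0, 0, 0]], grip=[0, 0, 0, 0, 0, 0])

```text
clock: 4.87
position: [534.4, -29.6, 25.0]
ee_rot: [-0.286, 0.923, 0.075, 0.247]
contact_force: [0.7, 0.4, 0.2]
gripper_width: 0.2
```

```bash
python3 - <<'E'
from h import *
stat()
E
```

```text
4.87 case [28.8 -0.2 25. ] toolz(case) [ 0.498 -0.002 -0.867] F [0.7 0.4 0.2] w 0.2 j [-0.01  0.41 -0.45 -0.83 -0.39 -0.23]
```

>>> play_rows(travel=[[0.0008, 0, 0.0013], [0.0008, 0, 0.0013], [0.0005, 0, 0.001], [0, 0, 0], [0, 0, 0]], rotation=[[0, 0, 0], [0, 0, 0], [0, 0, 0], [0, 0, 0], [0, 0, 0]], grip=[0, 0, 0, 0, 0])

```text
clock: 5.28
position: [534.6, -29.6, 22.5]
ee_rot: [-0.286, 0.922, 0.075, 0.248]
contact_force: [-5.2, -0.7, 11.9]
gripper_width: 0.1
```

```bash
python3 - <<'E'
from h import *
stat()
E
```

```text
5.28 case [29.  -0.3 22.5] toolz(case) [ 0.5   -0.002 -0.866] F [-5.2 -0.7 11.9] w 0.1 j [-0.02  0.41 -0.44 -0.84 -0.39 -0.22]
```

Firm contact at about 12 N, so the leaf is down on its stop. I retract, look from above, then go over the lid.

```bash
python3 - <<'E'
from h import *
plan([(-12,0,93,30),(0,0,200,10)],[4,7])
E
```

```text
leg (-12, 0, 93, 30) 4
  [0.0001, 0.0, -0.0204] [-0.001, 0.0, 0.001]
  [0.0001, 0.0, -0.0204] [-0.001, 0.0, 0.001]
  [0.0001, 0.0, -0.0204] [-0.001, 0.0, 0.001]
  [0.0001, 0.0001, -0.0204] [-0.001, 0.0, 0.001]
leg (0, 0, 200, 10) 7
  [-0.0091, -0.0, -0.0124] [0.0, 0.05, 0.0]
  [-0.0085, -0.0, -0.0128] [0.0, 0.05, 0.0]
  [-0.0078, -0.0, -0.0132] [0.0, 0.05, 0.0]
  [-0.0072, -0.0, -0.0136] [0.0, 0.05, 0.0]
  [-0.0065, -0.0, -0.0139] [0.0, 0.05, 0.0]
  [-0.0058, -0.0, -0.0143] [0.0, 0.05, 0.0]
  [-0.0051, -0.0, -0.0145] [0.0, 0.05, 0.0]
```

>>> play_rows(travel=[[0, 0, -0.0204], [0, 0, -0.0204], [0, 0, -0.0204], [0, 0, -0.0204], [-0.0091, 0, -0.0124], [-0.0085, 0, -0.0128], [-0.0078, 0, -0.0132], [-0.0072, 0, -0.0136], [-0.0065, 0, -0.0139], [-0.0058, 0, -0.0143], [-0.0051, 0, -0.0145], [0, 0, 0]], rotation=[[0, 0, 0], [0, 0, 0], [0, 0, 0], [0, 0, 0], [0, 0.05, 0], [0, 0.05, 0], [0, 0.05, 0], [0, 0.05, 0], [0, 0.05, 0], [0, 0.05, 0], [0, 0.05, 0], [0, 0, 0]], grip=[0, 0, 0, 0, 0, 0, 0, 0, 0, 0, 0, 0])

```text
clock: 6.28
position: [513.2, -44.4, 201.5]
ee_rot: [-0.296, 0.951, 0.023, 0.085]
contact_force: [0.6, -0.2, 0.8]
gripper_width: -0.4
```

```bash
python3 - <<'E'
from h import *
stat()
for n in('scene','side'):
    d=grab(n)
    v,u=np.nonzero(d['depth']>0); z=d['depth'][v,u]
    c=(np.linalg.inv(d['camera_matrix'])@np.c_[u,v,np.ones_like(u)].T)*z
    Q=case((d['R'].T@(c-d['t'][:,None])).T); I=d['image'][v,u].astype(int); red=(I[:,2]>90)&(I[:,1]<60)&(I[:,0]<60)
    print(n,'leaf z along x',[(x0,np.median(S[:,2]).round(1),len(S)) for x0 in range(-40,50,10) for S in [Q[(abs(Q[:,0]-x0)<5)&(abs(Q[:,1])<80)&(Q[:,2]<60)]] if len(S)])
    T=Q[red&(abs(Q[:,1])<90)&(Q[:,2]>45)&(Q[:,0]>40)&(Q[:,0]<110)]
    print(' lid',[(z0,np.median(T[abs(T[:,2]-z0)<5][:,0]).round(1).tolist()) for z0 in (60,80,100,120)])
plan([(60,0,205,0),(112,0,190,0),(112,0,112,0)],[4,3,5])
E
```

```text
6.28 case [  3.   -0.4 201.5] toolz(case) [ 0.174 -0.006 -0.985] F [ 0.6 -0.2  0.8] w -0.4 j [ 0.19  0.16 -0.37 -0.08 -0.88 -1.11]
scene leaf z along x [(-40, np.float64(-415.5), 212), (-30, np.float64(19.5), 237), (-20, np.float64(-418.5), 218), (-10, np.float64(19.0), 197), (0, np.float64(-418.7), 190), (10, np.float64(-418.0), 194), (20, np.float64(-418.2), 177), (30, np.float64(18.7), 203), (40, np.float64(-438.1), 112)]
 lid [(60, 77.2), (80, 80.2), (100, 83.2), (120, 86.3)]
side leaf z along x [(-40, np.float64(19.2), 140), (-30, np.float64(20.5), 136), (-20, np.float64(21.1), 153), (-10, np.float64(21.1), 146), (0, np.float64(21.3), 152), (10, np.float64(20.2), 159), (20, np.float64(19.7), 153), (30, np.float64(20.4), 114), (40, np.float64(15.1), 82)]
 lid [(60, 79.9), (80, 83.0), (100, 86.0), (120, 89.0)]
leg (60, 0, 205, 0) 4
  [-0.015, -0.0003, 0.0008] [-0.0, 0.043, 0.0]
  [-0.015, -0.0003, 0.0002] [-0.0, 0.043, 0.0]
  [-0.015, -0.0003, -0.0005] [-0.0, 0.043, 0.0]
  [-0.015, -0.0003, -0.0011] [-0.0, 0.043, 0.0]
leg (112, 0, 190, 0) 3
  [-0.0173, 0.0, 0.005] [0.0, 0.0, 0.0]
  [-0.0173, 0.0, 0.005] [0.0, 0.0, 0.0]
  [-0.0173, 0.0, 0.005] [0.0, 0.0, 0.0]
leg (112, 0, 112, 0) 5
  [0.0, 0.0, 0.0156] [0.0, 0.0, 0.0]
  [0.0, 0.0, 0.0156] [0.0, 0.0, 0.0]
  [0.0, 0.0, 0.0156] [0.0, 0.0, 0.0]
  [0.0, 0.0, 0.0156] [0.0, 0.0, 0.0]
  [0.0, 0.0, 0.0156] [0.0, 0.0, 0.0]
```

The leaf is flat: 19 to 20 mm high all along its length. The lid leans back at about 1.72 rad. I go over it to behind its outer face, with a bit more margin.

>>> play_rows(travel=[[-0.015, 0, 0.0005], [-0.015, 0, 0], [-0.015, 0, -0.0005], [-0.015, 0, -0.001], [-0.0193, 0, 0.003], [-0.0193, 0, 0.005], [-0.0193, 0, 0.005], [0, 0, 0.015], [0, 0, 0.0156], [0, 0, 0.0156], [0, 0, 0.0156], [0, 0, 0.0156]], rotation=[[0, 0.043, 0], [0, 0.043, 0], [0, 0.043, 0], [0, 0.043, 0], [0, 0, 0], [0, 0, 0], [0, 0, 0], [0, 0, 0], [0, 0, 0], [0, 0, 0], [0, 0, 0], [0, 0, 0]], grip=[0, 0, 0, 0, 0, 0, 0, 0, 0, 0, 0, 0])

```text
clock: 7.38
position: [605.9, 20.2, 113.0]
ee_rot: [-0.295, 0.956, -0.001, -0.001]
contact_force: [0.6, 0.6, -0.3]
gripper_width: 0.5
```

```bash
python3 - <<'E'
from h import *
stat()
d=grab('side'); cv2.imwrite('pics/side4.png',cv2.resize(d['image'][130:280,180:380],(800,600),interpolation=cv2.INTER_CUBIC))
W=[]
# outer-face contact at s along lid; finger vertical: side (x-11) contact then lower corner
for th in (98,85,72,60,48,36,24,12,4):
    t=np.radians(th); s=100
    p=np.array([57,22])+s*np.array([-np.cos(t),np.sin(t)])*1+16*np.array([np.sin(t),np.cos(t)])
    p=p+[11,0]; 
    W.append((round(float(p[0]),1),0,round(float(p[1]),1),0))
plan(W,[2]+[3]*8)
E
```

```text
7.38 case [115.9   0.7 113. ] toolz(case) [-0.003 -0.001 -1.   ] F [ 0.6  0.6 -0.3] w 0.5 j [ 0.3   0.46 -0.19  0.   -0.92 -1.27]
leg (97.8, 0, 118.8, 0) 2
  [0.0081, -0.0009, -0.0046] [0.001, -0.004, -0.0]
  [0.0081, -0.0009, -0.0047] [0.001, -0.004, -0.0]
leg (75.2, 0, 123.0, 0) 3
  [0.0075, 0.0, -0.0014] [0.0, 0.0, 0.0]
  [0.0075, 0.0, -0.0014] [0.0, 0.0, 0.0]
  [0.0075, 0.0, -0.0014] [0.0, 0.0, 0.0]
leg (52.3, 0, 122.0, 0) 3
  [0.0076, -0.0, 0.0003] [0.0, 0.0, 0.0]
  [0.0076, -0.0, 0.0003] [0.0, 0.0, 0.0]
  [0.0076, -0.0, 0.0003] [0.0, 0.0, 0.0]
leg (31.9, 0, 116.6, 0) 3
  [0.0068, -0.0, 0.0018] [0.0, 0.0, 0.0]
  [0.0068, -0.0, 0.0018] [0.0, 0.0, 0.0]
  [0.0068, -0.0, 0.0018] [0.0, 0.0, 0.0]
leg (13.0, 0, 107.0, 0) 3
  [0.0063, -0.0, 0.0032] [0.0, 0.0, 0.0]
  [0.0063, -0.0, 0.0032] [0.0, 0.0, 0.0]
  [0.0063, -0.0, 0.0032] [0.0, 0.0, 0.0]
leg (-3.5, 0, 93.7, 0) 3
  [0.0055, 0.0, 0.0044] [0.0, 0.0, 0.0]
  [0.0055, 0.0, 0.0044] [0.0, 0.0, 0.0]
  [0.0055, 0.0, 0.0044] [0.0, 0.0, 0.0]
leg (-16.8, 0, 77.3, 0) 3
  [0.0044, -0.0, 0.0055] [0.0, 0.0, 0.0]
  [0.0044, -0.0, 0.0055] [0.0, 0.0, 0.0]
  [0.0044, -0.0, 0.0055] [0.0, 0.0, 0.0]
leg (-26.5, 0, 58.4, 0) 3
  [0.0032, -0.0, 0.0063] [0.0, 0.0, 0.0]
  [0.0032, -0.0, 0.0063] [0.0, 0.0, 0.0]
  [0.0032, -0.0, 0.0063] [0.0, 0.0, 0.0]
leg (-30.6, 0, 44.9, 0) 3
  [0.0014, 0.0, 0.0045] [0.0, 0.0, 0.0]
  [0.0014, 0.0, 0.0045] [0.0, 0.0, 0.0]
  [0.0014, 0.0, 0.0045] [0.0, 0.0, 0.0]
```

View pics/side4.png

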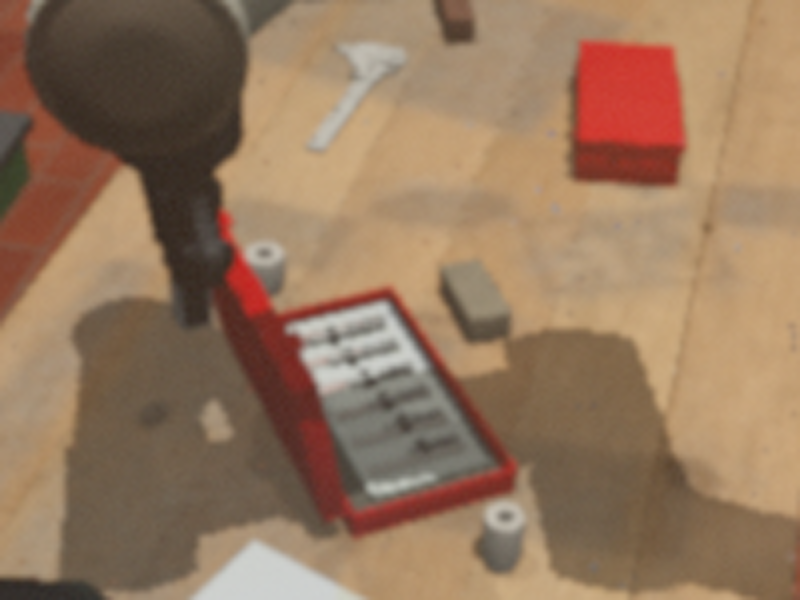

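The finger is behind the lid's outer face, at about (195,300) in the picture, and the leaf lies flat with the bystanders undisturbed. I swing the lid over.

>>> play_rows(travel=[[0.0081, 0, -0.004], [0.0081, 0, -0.0046], [0.0075, 0, -0.0014], [0.0075, 0, -0.0014], [0.0075, 0, -0.0014], [0.0076, 0, 0.0003], [0.0076, 0, 0.0003], [0.0076, 0, 0.0003], [0.0068, 0, 0.0018], [0.0068, 0, 0.0018], [0.0068, 0, 0.0018]], rotation=[[0, 0, 0], [0, 0, 0], [0, 0, 0], [0, 0, 0], [0, 0, 0], [0, 0, 0], [0, 0, 0], [0, 0, 0], [0, 0, 0], [0, 0, 0], [0, 0, 0]], grip=[0, 0, 0, 0, 0, 0, 0, 0, 0, 0, 0])

```text
clock: 8.35
position: [539.3, -25.8, 122.0]
ee_rot: [-0.296, 0.955, -0.002, 0.0]
contact_force: [1.1, 0.9, 3.2]
gripper_width: 0.3
```

```bash
python3 - <<'E'
from h import *
stat()
d=grab('side'); cv2.imwrite('pics/side5.png',cv2.resize(d['image'][130:280,180:380],(800,600),interpolation=cv2.INTER_CUBIC))
plan([(13,0,107,0),(-3.5,0,93.7,0),(-16.8,0,77.3,0),(-26.5,0,58.4,0)],[3]*4)
E
```

```text
8.35 case [ 35.    0.2 122. ] toolz(case) [-0.001 -0.003 -1.   ] F [1.1 0.9 3.2] w 0.3 j [ 0.25  0.35 -0.35  0.   -0.87 -1.23]
leg (13, 0, 107, 0) 3
  [0.0068, -0.0002, 0.0048] [-0.001, -0.001, 0.0]
  [0.0068, -0.0002, 0.0048] [-0.001, -0.001, 0.0]
  [0.0068, -0.0002, 0.0048] [-0.001, -0.001, 0.0]
leg (-3.5, 0, 93.7, 0) 3
  [0.0055, 0.0, 0.0044] [0.0, 0.0, 0.0]
  [0.0055, 0.0, 0.0044] [0.0, 0.0, 0.0]
  [0.0055, 0.0, 0.0044] [0.0, 0.0, 0.0]
leg (-16.8, 0, 77.3, 0) 3
  [0.0044, -0.0, 0.0055] [0.0, 0.0, 0.0]
  [0.0044, -0.0, 0.0055] [0.0, 0.0, 0.0]
  [0.0044, -0.0, 0.0055] [0.0, 0.0, 0.0]
leg (-26.5, 0, 58.4, 0) 3
  [0.0032, -0.0, 0.0063] [0.0, 0.0, 0.0]
  [0.0032, -0.0, 0.0063] [0.0, 0.0, 0.0]
  [0.0032, -0.0, 0.0063] [0.0, 0.0, 0.0]
```

View pics/side5.png

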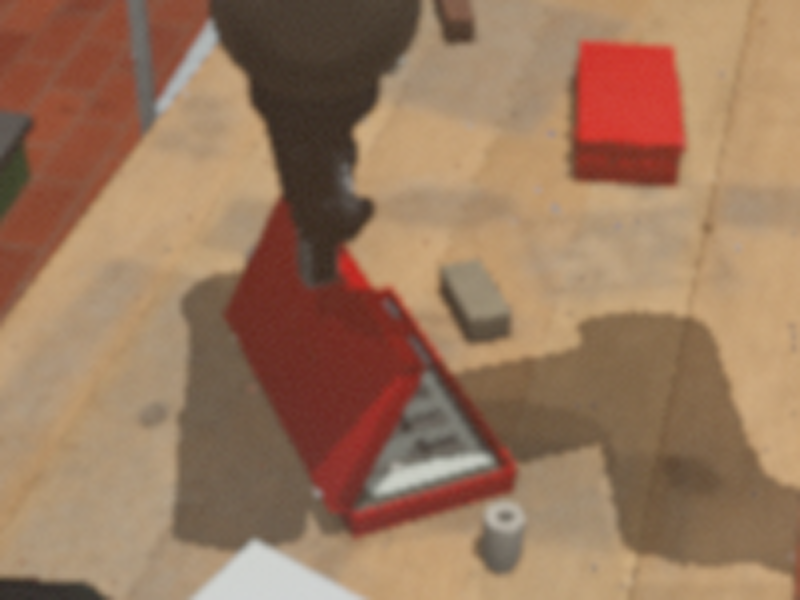

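The lid is about half over, with the finger on its outer face near the free edge at (320,280). The tray has not moved. I continue along the arc.

>>> play_rows(travel=[[0.0068, 0, 0.0048], [0.0068, 0, 0.0048], [0.0068, 0, 0.0048], [0.0055, 0, 0.0044], [0.0055, 0, 0.0044], [0.0055, 0, 0.0044], [0.0044, 0, 0.0055], [0.0044, 0, 0.0055], [0.0044, 0, 0.0055], [0.0032, 0, 0.006], [0.0032, 0, 0.006], [0.003, 0, 0.005]], rotation=[[0, 0, 0], [0, 0, 0], [0, 0, 0], [0, 0, 0], [0, 0, 0], [0, 0, 0], [0, 0, 0], [0, 0, 0], [0, 0, 0], [0, 0, 0], [0, 0, 0], [0, 0, 0]], grip=[0, 0, 0, 0, 0, 0, 0, 0, 0, 0, 0, 0])

```text
clock: 9.4
position: [490.6, -59.2, 60.2]
ee_rot: [-0.295, 0.955, -0.002, 0.0]
contact_force: [1.1, 1.1, 0.8]
gripper_width: -0.4
```

```bash
python3 - <<'E'
from h import *
stat()
plan([(-32,0,42,0)],[7])
E
```

```text
9.4 case [-24.1   0.   60.2] toolz(case) [-0.001 -0.003 -1.   ] F [1.1 1.1 0.8] w -0.4 j [ 0.21  0.37 -0.53  0.   -0.67 -1.19]
leg (-32, 0, 42, 0) 7
  [0.0011, 0.0, 0.0026] [-0.0, -0.0, 0.0]
  [0.0011, 0.0, 0.0026] [-0.0, -0.0, 0.0]
  [0.0011, 0.0, 0.0026] [-0.0, -0.0, 0.0]
  [0.0011, 0.0, 0.0026] [-0.0, -0.0, 0.0]
  [0.0011, 0.0, 0.0026] [-0.0, -0.0, 0.0]
  [0.0011, -0.0, 0.0026] [-0.0, -0.0, 0.0]
  [0.0011, -0.0, 0.0026] [-0.0, -0.0, 0.0]
```

>>> play_rows(travel=[[0.0011, 0, 0.0026], [0.0011, 0, 0.0026], [0.0011, 0, 0.0026], [0.0011, 0, 0.0026], [0.0011, 0, 0.0026], [0.0011, 0, 0.0026], [0.0005, 0, 0.0026], [0, 0, 0.0015], [0, 0, 0], [0, 0, 0]], rotation=[[0, 0, 0], [0, 0, 0], [0, 0, 0], [0, 0, 0], [0, 0, 0], [0, 0, 0], [0, 0, 0], [0, 0, 0], [0, 0, 0], [0, 0, 0]], grip=[0, 0, 0, 0, 0, 0, 0, 0, 0, 0])

```text
clock: 10.23
position: [484.6, -63.3, 41.1]
ee_rot: [-0.295, 0.955, -0.001, -0.0]
contact_force: [-0.4, -0.5, -1.0]
gripper_width: 0.2
```

```bash
python3 - <<'E'
from h import *
stat()
E
```

```text
10.23 case [-31.3   0.1  41.1] toolz(case) [-0.001 -0.003 -1.   ] F [-0.4 -0.5 -1. ] w 0.2 j [ 0.21  0.39 -0.56  0.01 -0.62 -1.18]
```

Press down on to the stop in 1 mm steps.

>>> play_rows(travel=[[0, 0, 0.001], [0, 0, 0.001], [0, 0, 0.001], [0, 0, 0.001], [0, 0, 0], [0, 0, 0]], rotation=[[0, 0, 0], [0, 0, 0], [0, 0, 0], [0, 0, 0], [0, 0, 0], [0, 0, 0]], grip=[0, 0, 0, 0, 0, 0])

```text
clock: 10.73
position: [484.6, -63.4, 38.0]
ee_rot: [-0.296, 0.955, -0.002, -0.0]
contact_force: [-3.2, -0.6, 8.4]
gripper_width: 0.1
```

```bash
python3 - <<'E'
from h import *
stat()
E
```

```text
10.73 case [-31.3  -0.   38. ] toolz(case) [-0.002 -0.003 -1.   ] F [-3.2 -0.6  8.4] w 0.1 j [ 0.21  0.4  -0.56  0.01 -0.61 -1.18]
```

The fingertip is at 38 mm, the shut height, with 8 N building. One firmer press, then straight up.

>>> play_rows(travel=[[0, 0, 0.001], [0, 0, 0.001], [0, 0, 0], [0, 0, 0], [0, 0, 0]], rotation=[[0, 0, 0], [0, 0, 0], [0, 0, 0], [0, 0, 0], [0, 0, 0]], grip=[0, 0, 0, 0, 0])

```text
clock: 11.15
position: [484.7, -63.4, 37.8]
ee_rot: [-0.296, 0.955, -0.002, -0.0]
contact_force: [-8.0, -0.1, 22.7]
gripper_width: 0.2
```

>>> play_rows(travel=[[0, 0, -0.005], [0, 0, -0.015], [0, 0, -0.02], [0, 0, -0.025], [0, 0, -0.03], [0, 0, -0.03], [0, 0, -0.03], [0, 0, -0.02], [0, 0, 0], [0, 0, 0]], rotation=[[0, 0, 0], [0, 0, 0], [0, 0, 0], [0, 0, 0], [0, 0, 0], [0, 0, 0], [0, 0, 0], [0, 0, 0], [0, 0, 0], [0, 0, 0]], grip=[0, 0, 0, 0, 0, 0, 0, 0, 0, 0])

```text
clock: 11.98
position: [485.5, -62.4, 211.4]
ee_rot: [-0.295, 0.955, -0.002, 0.002]
contact_force: [-0.9, -0.3, -1.3]
gripper_width: -0.1
```

```bash
python3 - <<'E'
from h import *
stat()
for n in('scene','side'):
    d=grab(n)
    if n=='side': cv2.imwrite('pics/side6.png',cv2.resize(d['image'][130:280,180:380],(800,600),interpolation=cv2.INTER_CUBIC))
    v,u=np.nonzero(d['depth']>0); z=d['depth'][v,u]
    c=(np.linalg.inv(d['camera_matrix'])@np.c_[u,v,np.ones_like(u)].T)*z
    Q=case((d['R'].T@(c-d['t'][:,None])).T); I=d['image'][v,u].astype(int); red=(I[:,2]>90)&(I[:,1]<60)&(I[:,0]<60)&(abs(Q[:,0])<90)&(abs(Q[:,1])<130)
    T=Q[red&(Q[:,2]>30)&(Q[:,2]<60)]; A=np.c_[T[:,:2],np.ones(len(T))]
    print(n,'lid fit (slope x, slope y, z0)',np.linalg.lstsq(A,T[:,2],rcond=None)[0].round(3),'x,y range',np.percentile(T,[1,99],axis=0).round(1).tolist())
E
```

```text
11.98 case [-30.1   0.3 211.4] toolz(case) [ 0.003 -0.004 -1.   ] F [-0.9 -0.3 -1.3] w -0.1 j [ 0.21  0.17 -0.35  0.   -1.05 -1.18]
scene lid fit (slope x, slope y, z0) [ 3.6000e-02 -3.0000e-03  3.9069e+01] x,y range [[-59.9, -96.4, 30.3], [42.8, 89.0, 41.8]]
side lid fit (slope x, slope y, z0) [-5.0000e-03 -6.0000e-03  3.7903e+01] x,y range [[-50.4, -92.5, 30.9], [56.0, 105.0, 40.9]]
```

View pics/side6.png

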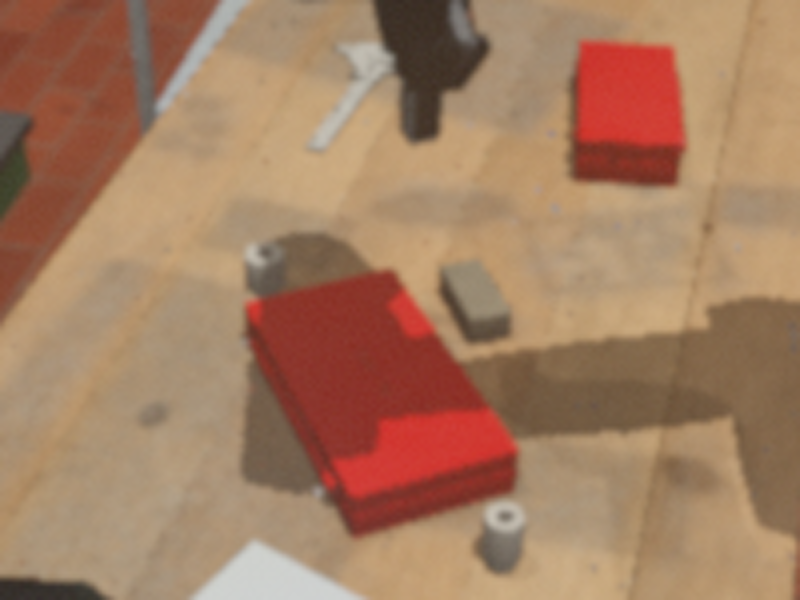

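The case is shut flat. Its corners are still at (352,530) and (515,455), as before, and the collets, whetstone and die case are in place. I hand the job in.

```bash
python3 -c "
from bench import workorder; print(workorder.job_done())"
```

```text
the job is handed in; nothing more can be done
None
```

I folded the tap leaf flat with the shut fingertips, swung the lid over it from behind, pressed it shut and handed the job in at about 12 s. `job_done()` reports no verdict.

- **Leaf:** it took about 12 N at its stop. With the lid still open, it then measured flat, 19–21 mm high over its whole length.
- **Lid:** I pressed it to about 23 N at 38 mm, which is the shut height. The side camera then fits the top as flat, with a slope of about 0.005 at 38 mm.
- **Disagreement:** the scene camera's fit gave a slope of 0.036. I put that down to front-wall points getting into the fit, but did not check it separately.
- **Surroundings:** in the last side picture the case corners, collets, whetstone, die case and the visible part of the calipers look unmoved. The sanding block was outside that crop, and the arm never went near it. The gripper hung clear, at 211 mm.

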